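# Tidy the paint-on-glass animation desk

### The job

Sort the loose things on the animator's desk into their places: stand the larger paint pot in the larger wooden holder and the smaller pot in the smaller one, both upright and fully down in their wells, stand the knurled clamp knob upright on its collar on the floor of the round steel dish, and lay both brushes lengthwise and flat on the floor of the long tray, side by side. Leave the camera lens standing where it is, and let go of everything at the end.

Things in the scene. Friction and masses are not known exactly. Their poses are not given: they have to be found in the camera images.
- pot_l_mid (a point): larger paint pot, upright screw-lidded cylinder of amber glass with a plain brass lid, 54 mm diameter (glass and lid alike), 50 mm high, about 140 g; the point is its centre, 25 mm above its underside; z up along its axis
- pot_s_mid (a point): smaller paint pot of the same kind, 34 mm diameter, 42 mm high, about 50 g; the point is its centre, 21 mm above its underside; z up along its axis
- knob_mid (a point): knurled steel clamp knob standing upright on its collar: collar 44 mm diameter and 12 mm high, above it a knurled head 36 mm diameter and 26 mm high, 38 mm high in all, about 120 g; the point is on its axis, 19 mm above its underside; z up along the axis
- brush_a_mid (a point): paint brush lying flat, 150 mm long: square-section light wooden handle 12 mm wide and 12 mm high, then a steel ferrule 20 mm wide and dark flat stiff bristles 22 mm wide. The point is the middle of its length and half-way up (6 mm above the underside), on the handle near its balance point, 25 mm from the ferrule; x runs along the brush towards the bristles, z up. Mass about 35 g. The two brushes are alike.
- brush_b_mid (a point): paint brush lying flat, 150 mm long: square-section light wooden handle 12 mm wide and 12 mm high, then a steel ferrule 20 mm wide and dark flat stiff bristles 22 mm wide. The point is the middle of its length and half-way up (6 mm above the underside), on the handle near its balance point, 25 mm from the ferrule; x runs along the brush towards the bristles, z up. Mass about 35 g. The two brushes are alike.
- holder_l: larger round wooden pot holder, fixed: outer diameter 90 mm, 22 mm high, with a round well 72 mm in diameter whose floor is 8 mm above the desk; origin at the centre of its underside on the desk
- holder_s: smaller round wooden pot holder, fixed: outer diameter 68 mm, 22 mm high, with a round well 50 mm in diameter whose floor is 8 mm above the desk; origin at the centre of its underside on the desk
- dish: round thin-walled steel dish, fixed: 110 mm across the rim, 16 mm high, walls 3 mm, flat floor about 98 mm across and 3 mm above the desk; origin at the centre of its underside on the desk
- tray: long open aluminium tray, fixed: 208 mm long (its x), 123 mm wide (its y), 18 mm high, walls 4 mm, inner floor 200 by 115 mm and 4 mm above the desk; origin at the centre of its underside on the desk
- lens: bystander: black camera lens standing upright on the desk, 72 mm diameter, 72 mm high, loose; origin at the centre of its underside. To be left alone

How it is judged:
By the outcome, as a careful person would: the job done as asked, in the order asked, and still so for the second after the job is handed in, with the robot touching nothing.
It also fails if it takes over 120 s, if anything falls off the work surface, if the arm or the gripper's body presses on something with over 40 N, if the wrist force passes 120 N, or if a joint passes its speed limit or range.

### The arm

A 6-joint arm with a two-finger parallel gripper is mounted at the origin on the work surface. World frame = base frame: x ahead of the robot, y to its left, z up, the work surface at z = 0. Lengths are in m, angles in degrees, forces in N, time in s.
With the tool pointing down it reaches from about 0.35 to 0.975 m from the base axis. Payload 4.9 kg.
Tool frame: the origin (TCP) lies midway between the tips of the shut fingers; the grasp point (between the pads) lies behind it (arm.tcp_to_grasp is the z of the grasp point in the tool frame, in m); z points along the fingers, y is the line along which they close (so a half turn about z gives the same grasp; the last joint's range is limited). The gripper opens to 85 mm and grips with 20 to 120 N. Pads are 22 mm wide; open, the fingers measure 114 mm over their backs; the gripper's body (76 mm by 85 mm) begins 54 mm behind the grasp point. The pads swing forward as they close: fully open they stand 13 mm farther back than shut.
Start: joints at [-81.818, 3.019, 92.412, -0, 84.569, -6.818], TCP at [0.162, -0.604, 0.209] pointing down, gripper open.
Joint ranges: [-172.51, 172.51], [-57.92, 126.97], [3.15, 148.05], [-58.71, 238.71], [5.1, 150.11], [-179.66, 179.66]. Speed limits (degrees/s): [147.25, 147.25, 180, 180, 180, 180].

### API

Orientations are given as [roll, pitch, yaw] about the fixed x, y, z axes, in that order (R = Rz(yaw) Ry(pitch) Rx(roll)).
In Python, from cell import arm, viewer, order gives the robot as it stands. The module is installed in compiled form; this text tells all that it offers.
- The arm moves only by the shell command python3 -m jog 'ROWS' [FORCE]. ROWS is JSON, a list of rows, each a list of 3 entries, a list of its own where there are three numbers: the shift along the tool's x, y, z in cm, then the turn, a rotation vector about the tool's x, y, z in rad, then the opening, from 0 (shut) to 1 (fully open). In form: [[[dx, dy, dz], [wx, wy, wz], jaw], ...]. A call has 1 to 20 rows; each row is the pose to reach, as a shift and turn from the pose commanded when the call began, along the tool's axes at that moment; what a row does not reach only later rows make up. A row lasts 1/8 s, in which the tool goes at most 62.5 mm and 10.7 degrees, less where a joint would pass 70% of its speed; a pose out of reach is approached as far as the arm can. A call with a gripper value outside its range is refused whole. The fingers move at their own pace and stop on an object; FORCE is the grip in N (left out, the last holds). Time passes only in rows, so rows that repeat a pose let the fingers close. It gives the time, the measured TCP pose, the force, the opening and the grip force at its end, in the units of the state.
- arm.get_obs(): the state, without advancing time (a new reading comes with each control period).
- viewer.snapshot(name): name is "side" or "top"; returns a dict with "frame" (480x640x3 uint8, red, green, blue), "vertical_fov" (degrees; the focal length in pixels is half the picture's height over the tangent of half this angle, whatever the lens; pixels are square), "cx", "cy" (the principal point, pixels), "rvec" (rotation vector, rad) and "tvec" (3), from world to camera coordinates, as OpenCV has them. Camera axes: x right, y down, z forward; pixel columns grow to the right and rows downward; lengths in m; the calibration is good to about 2 mm. A picture is of the moment at which its call begins. There is no depth.
- order.sign_off(): hands the job in; it is judged then, once.
The state is a dict: "t": time; "joints": joint angles; "qvel": joint speeds; "effort": joint torques, N m; "position": TCP position; "tcp_rot": TCP orientation; "force": force on the tool from outside, world axes, zero at the start; "torque": the same for the moment, N m; "gripper_width": opening from 0.0 (shut) to 1.0 (fully open); "grip_force": force on a finger pad.
Only numpy, scipy, OpenCV 4.12 (cv2) and the standard library are available. Lean on these libraries where they do the work, as an engineer would, in place of code of your own. Each camera call takes 0.05 s, during which the arm holds its last target. There are 200 camera calls.

## Working session

There is one attempt and no reset: what is moved stays moved. The work goes in short steps, Python scripts to look and compute and a shell command to move; the robot and the scene stay as the last step left them, time stands still between calls to the robot, and variables do not carry over. Pictures are saved under pics/ and viewed, at most 14 in all, crops included, and the job is handed in when it is done.

```bash
mkdir -p pics; cat > h.py <<'E'
import numpy as np, cv2
from cell import arm, viewer, order
def snap(n, save=None):
    s=viewer.snapshot(n)
    if save: cv2.imwrite('pics/'+save, cv2.cvtColor(s['frame'],cv2.COLOR_RGB2BGR))
    s['f']=240/np.tan(np.radians(s['vertical_fov'])/2)
    s['R']=cv2.Rodrigues(np.array(s['rvec'],float))[0]; s['t']=np.array(s['tvec'],float).ravel()
    return s
def ray(s,u,v,z):
    c=-s['R'].T@s['t']; d=s['R'].T@np.array([(u-s['cx'])/s['f'],(v-s['cy'])/s['f'],1])
    return c+d*(z-c[2])/d[2]
def proj(s,p):
    q=s['R']@np.array(p)+s['t']; return q[:2]/q[2]*s['f']+[s['cx'],s['cy']]
E
python3 - <<'E'
from h import *
for n in('top','side'):
    s=snap(n,n+'0.png'); print(n,s['vertical_fov'],s['cx'],s['cy'],-s['R'].T@s['t'],s['R'].round(2).tolist(), [k for k in s])
o=arm.get_obs(); print(o, arm.tcp_to_grasp)
E
```

```text
top 50.36861842220384 313.09532737041985 241.14601622693172 [0.36957064 0.0073107  1.0816437 ] [[0.01, -1.0, 0.0], [-0.98, -0.01, -0.17], [0.17, -0.0, -0.99]] ['frame', 'vertical_fov', 'cx', 'cy', 'rvec', 'tvec', 'f', 'R', 't']
side 44.975177664980315 332.77510312071644 242.17852072545512 [-0.15532859  0.72823494  0.77468693] [[-0.73, -0.68, -0.0], [-0.4, 0.43, -0.81], [0.56, -0.59, -0.58]] ['frame', 'vertical_fov', 'cx', 'cy', 'rvec', 'tvec', 'f', 'R', 't']
{'t': 0.1, 'joints': array([-8.18197144e+01,  3.05458428e+00,  9.24848439e+01, -6.63260862e-04,
        8.45692048e+01, -6.81769558e+00]), 'qvel': array([-0.00290021, -0.04591266, -0.28860679,  0.02870758, -0.05378208,
       -0.05679819]), 'effort': array([ 3.05070471e-04, -3.94904387e+01, -3.71362996e+01, -2.30748556e-04,
        3.92031128e-03, -8.14605727e-06]), 'position': array([ 0.16165504, -0.60309725,  0.20746756]), 'tcp_rot': array([-1.79892057e+02, -1.22403871e-02,  1.49980330e+01]), 'force': array([ 0.41123155, -0.22639456,  0.43773542]), 'torque': array([-0.02442179, -0.01626755,  0.01007838]), 'grip_force': 0.0, 'gripper_width': 1.0013246123779362} -0.0187
```

View pics/top0.png

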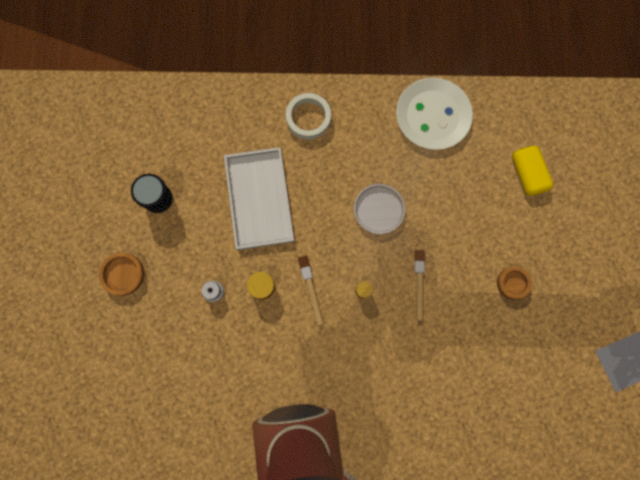

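View pics/side0.png

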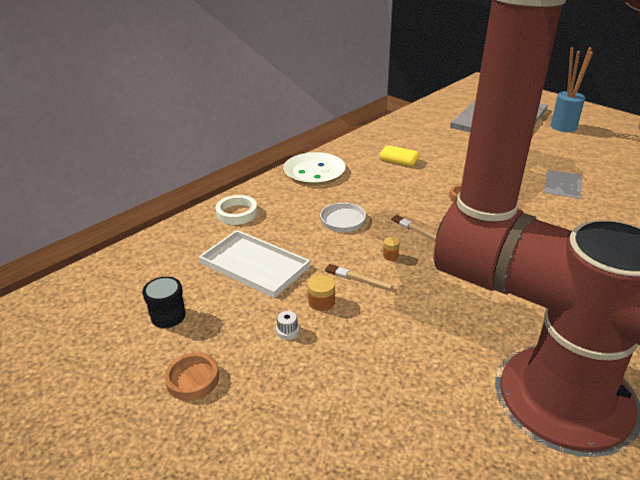

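The top view has +x upward and +y to the left. Holder_l is at (122,274), the knob at (211,292), pot_l at (261,285), brush A at (311,290), pot_s at (365,289), brush B at (420,287), holder_s at (515,283), the dish at (380,210), the tray at (258,198) and the lens at (152,192). The side view agrees. Next I'll zoom in to measure.

```bash
python3 - <<'E'
from h import *
s=snap('top'); im=cv2.cvtColor(s['frame'],cv2.COLOR_RGB2BGR)
C=[('holder_l',122,274,.022),('knob',211,292,.038),('pot_l',261,285,.05),('brA',312,290,.012),('pot_s',365,289,.042),('brB',420,286,.012),('holder_s',515,283,.022),('dish',380,210,.016),('tray1',245,160,.018),('tray2',272,230,.018),('lens',152,192,.072)]
rows=[];L=[]
for n,u,v,z in C:
    c=cv2.resize(im[v-40:v+40,u-40:u+40],(200,200),interpolation=cv2.INTER_CUBIC)
    for k in range(0,200,25): cv2.line(c,(k,0),(k,4),(0,255,0),1); cv2.line(c,(0,k),(4,k),(0,255,0),1)
    cv2.putText(c,n,(8,195),0,.5,(255,255,255),1); L.append(c)
    print(n,ray(s,u,v,z).round(3))
L.append(L[-1]*0)
cv2.imwrite('pics/mos.png',np.vstack([np.hstack(L[i:i+4]) for i in(0,4,8)]))
E
```

```text
holder_l [0.48  0.403 0.022]
knob [0.444 0.213 0.038]
pot_l [0.459 0.11  0.05 ]
brA [0.453 0.007 0.012]
pot_s [ 0.454 -0.101  0.042]
brB [ 0.464 -0.219  0.012]
holder_s [ 0.472 -0.415  0.022]
dish [ 0.626 -0.137  0.016]
tray1 [0.733 0.156 0.018]
tray2 [0.579 0.093 0.018]
lens [0.644 0.336 0.072]
```

View pics/mos.png

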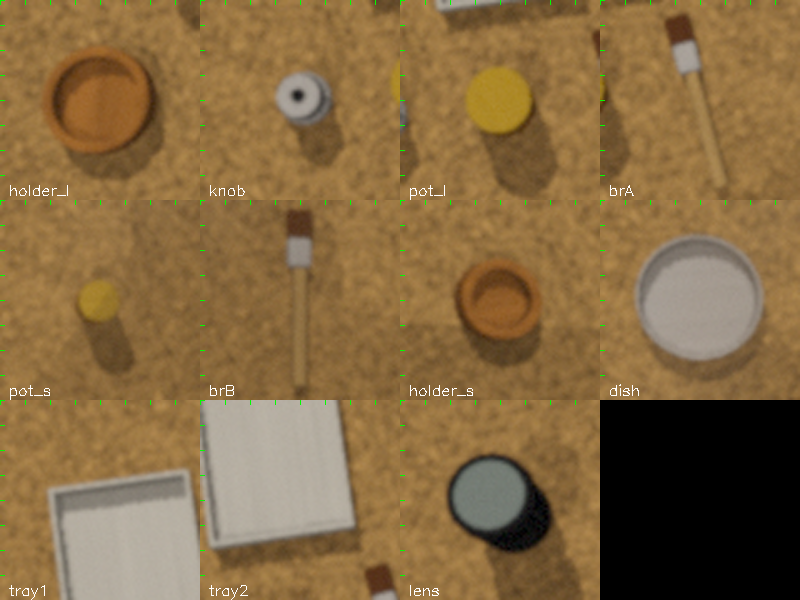

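Crop readings (crop/2.5 − 40 + centre):
- holder_l rim centre (121.6,274), holder_s (514.8,283), dish (379.8,209.2)
- knob hole (209.8,290.4), lids (260.6,285) and (364.6,289.4)
- tray corners and brush ends as listed in the next script

```bash
python3 - <<'E'
from h import *
s=snap('top'); g=snap('side')
P=dict(holder_l=(121.6,274,.022),holder_s=(514.8,283,.022),dish=(379.8,209.2,.016),knob=(209.8,290.4,.038),pot_l=(260.6,285,.05),pot_s=(364.6,289.4,.042),
TL=(225,156.4,.018),TR=(280.6,148.8,.018),BR=(293.6,240.4,.018),BL=(236.8,248.4,.018),Atip=(302.8,257.2,.008),Aend=(321.2,323.6,.008),Btip=(420,250.4,.008),Bend=(420,320.4,.008))
W={k:ray(s,*p) for k,p in P.items()}
for k,p in W.items(): print(k,p.round(4),'side px',proj(g,p).round(1))
d=lambda a,b:(W[a]-W[b])
for a,b in(('TL','BL'),('TR','BR'),('TL','TR'),('BL','BR'),('Atip','Aend'),('Btip','Bend')):
    v=d(a,b);print(a,b,np.linalg.norm(v).round(4),np.degrees(np.arctan2(v[1],v[0])).round(1),((W[a]+W[b])/2).round(4))
print('tray c',sum(W[k] for k in('TL','TR','BL','BR'))/4)
# side lid check
im=cv2.cvtColor(g['frame'],cv2.COLOR_RGB2BGR)
L=[]
for k in('holder_l','knob','pot_l','pot_s','dish'):
    u,v=proj(g,W[k]).round().astype(int); 
    c=cv2.resize(im[v-30:v+30,u-30:u+30],(240,240),interpolation=cv2.INTER_CUBIC);cv2.drawMarker(c,(120,120),(0,255,0),0,12,1);L.append(c)
L.append(L[0]*0)
cv2.imwrite('pics/mos2.png',np.vstack([np.hstack(L[:3]),np.hstack(L[3:])]))
E
```

```text
holder_l [0.4804 0.4036 0.022 ] side px [193.1 370.7]
holder_s [ 0.4722 -0.4149  0.022 ] side px [463.2 191.2]
dish [ 0.6275 -0.1363  0.016 ] side px [343.3 214.5]
knob [0.4475 0.2153 0.038 ] side px [286.9 317. ]
pot_l [0.4588 0.1109 0.05  ] side px [321.8 282.8]
pot_s [ 0.4533 -0.1001  0.042 ] side px [391.5 241. ]
TL [0.7406 0.2    0.018 ] side px [199.7 256.6]
TR [0.7596 0.0794 0.018 ] side px [237.7 230. ]
BR [0.5568 0.0471 0.018 ] side px [309.9 260.3]
BL [0.5381 0.1666 0.018 ] side px [274.2 290.8]
Atip [0.5226 0.0273 0.008 ] side px [327.9 266.5]
Aend [ 0.3839 -0.0131  0.008 ] side px [390.6 286.1]
Btip [ 0.5405 -0.2221  0.008 ] side px [394.  216.4]
Bend [ 0.3931 -0.2186  0.008 ] side px [444.3 241.4]
TL BL 0.2052 9.4 [0.6394 0.1833 0.018 ]
TR BR 0.2053 9.0 [0.6582 0.0633 0.018 ]
TL TR 0.1221 99.0 [0.7501 0.1397 0.018 ]
BL BR 0.1209 98.9 [0.5475 0.1069 0.018 ]
Atip Aend 0.1445 16.2 [0.4533 0.0071 0.008 ]
Btip Bend 0.1475 -1.4 [ 0.4668 -0.2204  0.008 ]
tray c [0.64880195 0.12329735 0.018     ]
```

View pics/mos2.png

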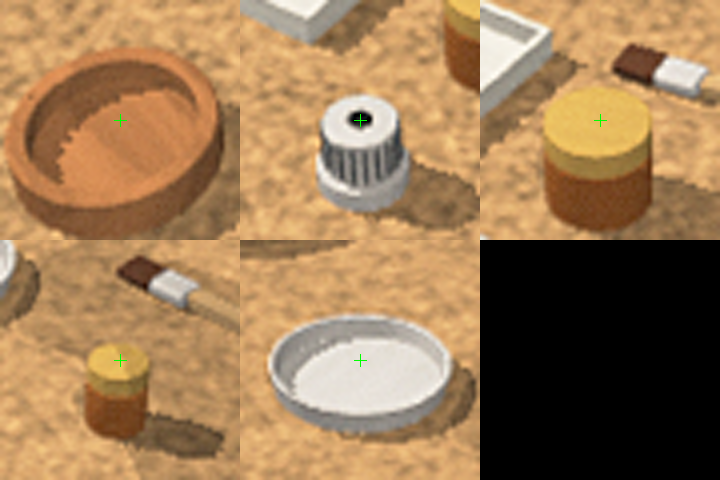

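Both views agree within about 1.5 mm, and the sizes match: tray 205 mm against 208, brushes 145 and 147.5 mm against 150. The tray centre is (0.649,0.123) with yaw 9°. Now I'll move above pot_l with yaw 0.

```bash
cat > d.py <<'E'
# d.py x y z yaw : shift (cm) and turn (rad) in tool axes from the current measured pose
import sys; from h import *; from scipy.spatial.transform import Rotation as Ro
x,y,z,yaw=map(float,sys.argv[1:5]); o=arm.get_obs()
R=Ro.from_euler('xyz',o['tcp_rot'],degrees=True); T=Ro.from_euler('xyz',[180,0,yaw],degrees=True)
print('t',round(o['t'],2),'pos',o['position'].round(4),'rot',o['tcp_rot'].round(1),'jaw',round(o['gripper_width'],3))
print('shift',(R.inv().apply(np.array([x,y,z])-o['position'])*100).round(2),'turn',(R.inv()*T).as_rotvec().round(3))
E
python3 -m jog '[[[31.5,-17.9,4],[0,0,0.13],1],[[31.5,-17.9,4],[0,0,0.13],1],[[31.5,-17.9,4],[0,0,0.13],1],[[31.5,-17.9,4],[0,0,0.13],1],[[31.5,-17.9,4],[0,0,0.13],1],[[47.2,-61.4,8.9],[0,0,0.262],1],[[47.2,-61.4,8.9],[0,0,0.262],1],[[47.2,-61.4,8.9],[0,0,0.262],1],[[47.2,-61.4,8.9],[0,0,0.262],1],[[47.2,-61.4,8.9],[0,0,0.262],1],[[47.2,-61.4,8.9],[0,0,0.262],1],[[47.2,-61.4,8.9],[0,0,0.262],1],[[47.2,-61.4,8.9],[0,0,0.262],1],[[47.2,-61.4,8.9],[0,0,0.262],1],[[47.2,-61.4,8.9],[0,0,0.262],1],[[47.2,-61.4,8.9],[0,0,0.262],1]]' 40; python3 d.py 0.459 0.111 0.018 0
```

```text
t: 2.25
position: [0.4589, 0.1103, 0.1197]
tcp_rot: [180.0, -0.0, -0.1]
force: [-0.2, -0.4, -0.5]
gripper_width: 1.001
grip_force: 0.0
t 2.25 pos [0.4589 0.1103 0.1197] rot [ 1.8e+02 -0.0e+00 -1.0e-01] jaw 1.001
shift [ 0.   -0.07 10.17] turn [ 0.    -0.    -0.002]
```

```bash
python3 -m jog '[[[0,0,4],[0,0,0],1],[[0,-0.07,7],[0,0,0],1],[[0,-0.07,9],[0,0,0],1],[[0,-0.07,10.2],[0,0,0],1],[[0,-0.07,10.2],[0,0,0],1],[[0,-0.07,10.2],[0,0,0],0.4],[[0,-0.07,10.2],[0,0,0],0.4],[[0,-0.07,10.2],[0,0,0],0.4],[[0,-0.07,10.2],[0,0,0],0.4],[[0,-0.07,10.2],[0,0,0],0.4],[[0,-0.07,10.2],[0,0,0],0.4]]' 50; python3 - <<'E'
from h import *
s=snap('side'); u,v=proj(s,[.459,.111,.04]).astype(int); c=s['frame'][v-60:v+60,u-80:u+80,::-1]
cv2.imwrite('pics/g1.png',cv2.resize(c,(640,480)))
E
```

```text
t: 3.62
position: [0.4599, 0.1122, 0.0195]
tcp_rot: [180.0, -0.1, 0.0]
force: [-1.9, -1.2, 4.8]
gripper_width: 0.598
grip_force: 50.9
```

View pics/g1.png

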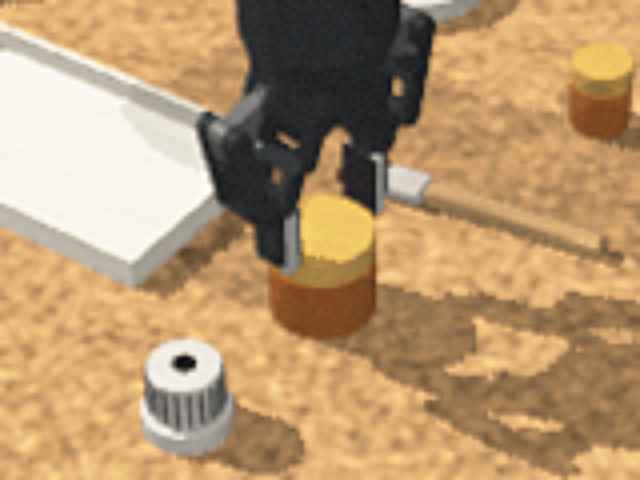

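The pot is held by its lid, with the fingers clear of the knob and the brush. I'll lift it, carry it to above holder_l and check there.

```bash
python3 -m jog '[[[0,0,-3],[0,0,0],0.4],[[0,0,-7],[0,0,0],0.4],[[0,-4,-9],[0,0,0],0.4],[[0.8,-10,-9],[0,0,0],0.4],[[1.2,-15,-9],[0,0,0],0.4],[[1.6,-20,-9],[0,0,0],0.4],[[2,-25,-9],[0,0,0],0.4],[[2.1,-28,-8],[0,0,0],0.4],[[2.15,-29.2,-6],[0,0,0],0.4],[[2.15,-29.2,-4.5],[0,0,0],0.4],[[2.15,-29.2,-4.5],[0,0,0],0.4],[[2.15,-29.2,-4.5],[0,0,0],0.4]]'; python3 - <<'E'
from h import *
s=snap('side'); u,v=proj(s,[.48,.403,.05]).astype(int); c=s['frame'][v-60:v+60,u-80:u+80,::-1]
for n in ('a','b'):
    pass
cv2.imwrite('pics/p1.png',cv2.resize(c,(640,480)))
E
```

```text
t: 5.18
position: [0.4807, 0.4038, 0.0632]
tcp_rot: [-180.0, -0.0, -0.1]
force: [-0.4, -0.2, -1.0]
gripper_width: 0.601
grip_force: 52.5
```

View pics/p1.png

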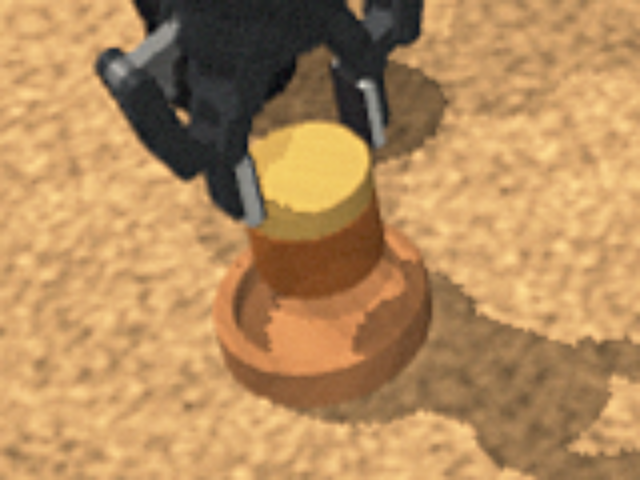

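The pot is upright above the well and centred. The slight lean is perspective, and the holder shows the same. I'll lower it and release.

```bash
python3 -m jog '[[[0,0,1.5],[0,0,0],0.4],[[0,0,2.6],[0,0,0],0.4],[[0,0,3.2],[0,0,0],0.4],[[0,0,3.5],[0,0,0],0.4],[[0,0,3.65],[0,0,0],0.4],[[0,0,3.7],[0,0,0],0.4],[[0,0,3.7],[0,0,0],0.72],[[0,0,3.7],[0,0,0],0.85],[[0,0,3.7],[0,0,0],0.95],[[0,0,3.7],[0,0,0],1],[[0,0,3.7],[0,0,0],1],[[0,0,2],[0,0,0],1],[[0,0,-1],[0,0,0],1],[[0,0,-6],[0,0,0],1],[[0,0,-9],[0,0,0],1]]'; python3 d.py 0.455 -0.1 0.12 0; python3 - <<'E'
from h import *
s=snap('side'); u,v=proj(s,[.48,.403,.05]).astype(int); c=s['frame'][v-60:v+60,u-80:u+80,::-1]
cv2.imwrite('pics/p2.png',cv2.resize(c,(480,360)))
E
```

```text
t: 7.1
position: [0.4816, 0.4051, 0.1574]
tcp_rot: [-179.8, -0.3, -0.0]
force: [0.4, 0.4, -0.2]
gripper_width: 0.997
grip_force: 0.0
t 7.1 pos [0.4816 0.4051 0.1574] rot [-179.8   -0.3   -0. ] jaw 0.997
shift [-2.67 50.52  3.58] turn [-0.003 -0.004 -0.   ]
```

View pics/p2.png

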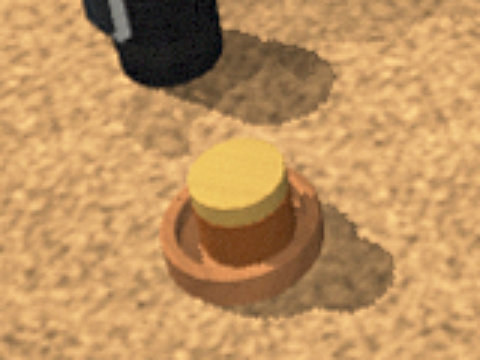

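The larger pot is down in its well. Next is pot_s.

```bash
python3 -m jog '[[[-2.7,50.3,0],[0,0,0],1],[[-2.7,50.3,0],[0,0,0],1],[[-2.7,50.3,1],[0,0,0],1],[[-2.7,50.3,2],[0,0,0],0.8],[[-2.7,50.3,3],[0,0,0],0.8],[[-2.7,50.3,4],[0,0,0],0.8],[[-2.7,50.3,5],[0,0,0],0.8],[[-2.7,50.3,5],[0,0,0],0.8],[[-2.7,50.3,5],[0,0,0],0.8],[[-2.7,50.3,5],[0,0,0],0.8],[[-2.7,50.3,5],[0,0,0],0.8],[[-2.7,50.3,5],[0,0,0],0.8],[[-2.7,50.3,5],[0,0,0],0.8]]'; python3 d.py 0.4533 -0.1001 0.016 0
```

```text
t: 8.78
position: [0.4535, -0.0979, 0.1028]
tcp_rot: [180.0, -0.0, 0.1]
force: [-0.1, -0.2, -0.2]
gripper_width: 0.8
grip_force: 0.0
t 8.78 pos [ 0.4535 -0.0979  0.1028] rot [ 1.8e+02 -0.0e+00  1.0e-01] jaw 0.8
shift [-0.02  0.22  8.68] turn [ 0.    -0.     0.002]
```

```bash
python3 -m jog '[[[0,0.2,3],[0,0,0],0.8],[[0,0.2,6],[0,0,0],0.8],[[0,0.2,8],[0,0,0],0.8],[[0,0.2,8.7],[0,0,0],0.8],[[0,0.2,8.7],[0,0,0],0.2],[[0,0.2,8.7],[0,0,0],0.2],[[0,0.2,8.7],[0,0,0],0.2],[[0,0.2,8.7],[0,0,0],0.2],[[0,0.2,8.7],[0,0,0],0.2],[[0,0.2,8.7],[0,0,0],0.2],[[0,0.2,8.7],[0,0,0],0.2]]' 40; python3 d.py 0.4722 -0.4149 0.060 0
```

```text
t: 10.15
position: [0.4544, -0.101, 0.0171]
tcp_rot: [180.0, -0.1, -0.0]
force: [-1.4, 2.0, 6.4]
gripper_width: 0.353
grip_force: 39.8
t 10.15 pos [ 0.4544 -0.101   0.0171] rot [ 1.8e+02 -1.0e-01 -0.0e+00] jaw 0.353
shift [ 1.8  31.39 -4.28] turn [ 0.    -0.002 -0.   ]
```

```bash
python3 -m jog '[[[0,0,-3],[0,0,0],0.2],[[0,0,-7],[0,0,0],0.2],[[0,4,-8],[0,0,0],0.2],[[0.8,10,-8],[0,0,0],0.2],[[1.2,15,-8],[0,0,0],0.2],[[1.6,20,-8],[0,0,0],0.2],[[1.9,25,-8],[0,0,0],0.2],[[1.9,29,-8],[0,0,0],0.2],[[1.9,31.4,-7],[0,0,0],0.2],[[1.9,31.4,-5],[0,0,0],0.2],[[1.9,31.4,-4],[0,0,0],0.2],[[1.9,31.4,-4],[0,0,0],0.2],[[1.9,31.4,-4],[0,0,0],0.2]]'; python3 d.py 0.4722 -0.4149 0.025 0;  python3 - <<'E'
from h import *
s=snap('top'); u,v=proj(s,[.472,-.415,.05]).astype(int); c=s['frame'][v-45:v+45,u-60:u+60,::-1]
s=snap('side'); u,v=proj(s,[.472,-.415,.05]).astype(int); c2=s['frame'][v-45:v+45,u-60:u+60,::-1]
cv2.imwrite('pics/p3.png',cv2.resize(np.hstack([c,c2]),(800,300)))
E
```

```text
t: 11.78
position: [0.4725, -0.4142, 0.056]
tcp_rot: [180.0, -0.0, 0.0]
force: [0.1, 0.2, -0.2]
gripper_width: 0.35
grip_force: 39.6
t 11.78 pos [ 0.4725 -0.4142  0.056 ] rot [180.  -0.   0.] jaw 0.35
shift [-0.03  0.07  3.1 ] turn [ 0.    -0.     0.001]
```

View pics/p3.png

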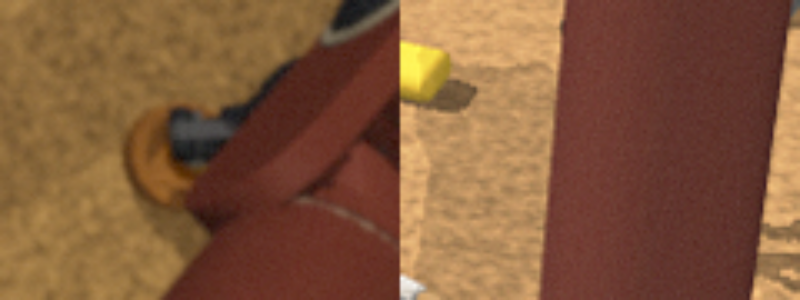

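The arm hides the pot here, with only the left of the holder in sight at about (160,165) in the crop. The grip width is unchanged, so the pot is held. The position agrees to 1 mm, so I'll lower and release.

```bash
python3 -m jog '[[[0,0.05,1.2],[0,0,0],0.2],[[0,0.05,2.2],[0,0,0],0.2],[[0,0.05,2.8],[0,0,0],0.2],[[0,0.05,3.05],[0,0,0],0.2],[[0,0.05,3.2],[0,0,0],0.2],[[0,0.05,3.2],[0,0,0],0.2],[[0,0.05,3.2],[0,0,0],0.45],[[0,0.05,3.2],[0,0,0],0.55],[[0,0.05,3.2],[0,0,0],0.65],[[0,0.05,3.2],[0,0,0],0.75],[[0,0.05,3.2],[0,0,0],0.75],[[0,0.05,2],[0,0,0],0.75],[[0,0.05,-1],[0,0,0],0.75],[[0,0.05,-6],[0,0,0],0.8],[[0,0.05,-6],[0,0,0],0.8],[[0,0.05,-6],[0,0,0],0.8]]'; python3 d.py 0.4475 0.2153 0.12 0
```

```text
t: 13.88
position: [0.4722, -0.4153, 0.1162]
tcp_rot: [180.0, -0.0, -0.0]
force: [-0.3, 0.6, 0.3]
gripper_width: 0.799
grip_force: 0.0
t 13.88 pos [ 0.4722 -0.4153  0.1162] rot [180.  -0.  -0.] jaw 0.799
shift [ -2.49 -63.06  -0.42] turn [ 0.001 -0.001 -0.   ]
```

Now to the knob; once clear, I'll check pot_s from above.

```bash
python3 -m jog '[[[-2.5,-63.1,0],[0,0,0],0.8],[[-2.5,-63.1,0],[0,0,0],0.8],[[-2.5,-63.1,0],[0,0,0],0.8],[[-2.5,-63.1,0],[0,0,0],0.8],[[-2.5,-63.1,0],[0,0,0],0.8],[[-2.5,-63.1,0],[0,0,0],0.8],[[-2.5,-63.1,0],[0,0,0],0.8],[[-2.5,-63.1,0],[0,0,0],0.8],[[-2.5,-63.1,0],[0,0,0],0.8],[[-2.5,-63.1,0],[0,0,0],0.8],[[-2.5,-63.1,0],[0,0,0],0.8],[[-2.5,-63.1,0],[0,0,0],0.8],[[-2.5,-63.1,0],[0,0,0],0.8],[[-2.5,-63.1,0],[0,0,0],0.8],[[-2.5,-63.1,0],[0,0,0],0.8]]'; python3 d.py 0.4475 0.2153 0.014 0;  python3 - <<'E'
from h import *
L=[]
for n,p in (('top',[.472,-.415,.04]),('side',[.472,-.415,.04]),('top',[.48,.4036,.04])):
    s=snap(n); u,v=proj(s,p).astype(int); L.append(cv2.resize(s['frame'][v-30:v+30,u-30:u+30,::-1],(260,260),interpolation=cv2.INTER_CUBIC))
    print(proj(s,p[:2]+[.05]), [u-30,v-30])
cv2.imwrite('pics/p4.png',np.hstack(L))
E
```

```text
t: 15.75
position: [0.4476, 0.2149, 0.1157]
tcp_rot: [-180.0, -0.0, -0.1]
force: [0.1, 0.6, 1.3]
gripper_width: 0.803
grip_force: 0.0
t 15.75 pos [0.4476 0.2149 0.1157] rot [-1.8e+02 -0.0e+00 -1.0e-01] jaw 0.803
shift [-1.000e-02 -4.000e-02  1.017e+01] turn [-0.    -0.    -0.002]
[520.28372847 281.81395804] [np.int64(488), np.int64(252)]
[464.65716289 181.50081476] [np.int64(434), np.int64(154)]
[116.51743144 272.71353125] [np.int64(88), np.int64(243)]
```

View pics/p4.png

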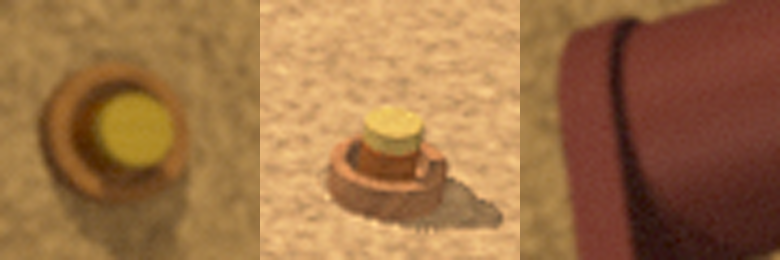

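pot_s sits in its well, upright, with the lid centre at (519.4,282) against an expected (520.3,281.8). Now I'll grasp the knob.

```bash
python3 -m jog '[[[0,0,4],[0,0,0],0.8],[[0,0,7.5],[0,0,0],0.8],[[0,0,9.5],[0,0,0],0.8],[[0,0,10.1],[0,0,0],0.8],[[0,0,10.1],[0,0,0],0.2],[[0,0,10.1],[0,0,0],0.2],[[0,0,10.1],[0,0,0],0.2],[[0,0,10.1],[0,0,0],0.2],[[0,0,10.1],[0,0,0],0.2],[[0,0,10.1],[0,0,0],0.2],[[0,0,10.1],[0,0,0],0.2]]' 50; python3 d.py 0.6275 -0.1363 0.017 0;python3 - <<'E'
from h import *
s=snap('side'); u,v=proj(s,[.4475,.2153,.03]).astype(int); c=s['frame'][v-45:v+45,u-60:u+60,::-1]
cv2.imwrite('pics/g3.png',cv2.resize(c,(480,360)))
E
```

```text
t: 17.27
position: [0.448, 0.216, 0.0156]
tcp_rot: [-180.0, -0.1, -0.0]
force: [-0.6, -0.5, 5.8]
gripper_width: 0.201
grip_force: 2.9
t 17.27 pos [0.448  0.216  0.0156] rot [-1.8e+02 -1.0e-01 -0.0e+00] jaw 0.201
shift [17.95 35.22 -0.13] turn [-0.    -0.001 -0.   ]
```

View pics/g3.png

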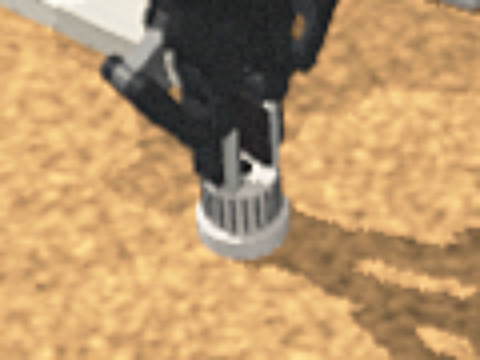

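The opening reads 0.20 (17 mm), which is too narrow for the 36 mm head, so this grasp is suspect. I'll project known points into that crop to interpret it.

```bash
python3 - <<'E'
from h import *
s=snap('side'); a=proj(s,[.4475,.2153,.03]).astype(int)-[60,45]
o=arm.get_obs(); print(o['position'].round(4),o['gripper_width'],o['grip_force'],o['force'].round(1))
f=lambda *p:((proj(s,p)-a)*4).round().astype(int).tolist()
x,y=.4475,.2153
for n,p in dict(top=(x,y,.038),base=(x,y,0),headbot=(x,y,.012),tipL17=(x,y+.0085,.018),tipR17=(x,y-.0085,.018),tipL36=(x,y+.018,.018),tipR36=(x,y-.018,.018),tipL17hi=(x,y+.0085,.039),tipR17hi=(x,y-.0085,.039)).items(): print(n,f(*p))
fr=s['frame'][a[1]:a[1]+90,a[0]:a[0]+120]; g=cv2.cvtColor(fr,cv2.COLOR_RGB2GRAY)
m=(fr.max(2).astype(int)-fr.min(2)<25)&(g>90); ys,xs=np.where(m[35:70,40:80]); print('grey bottom',4*(ys.max()+35),'x',4*(xs.min()+40),4*(xs.max()+40))
E
```

```text
[0.448  0.216  0.0155] 0.19592142153548814 2.8731989634252386 [-1.2 -0.2  6.1]
top [240, 168]
base [244, 228]
headbot [242, 209]
tipL17 [228, 209]
tipR17 [255, 190]
tipL36 [213, 220]
tipR36 [270, 180]
tipL17hi [226, 176]
tipR17hi [253, 157]
grey bottom 256 x 196 284
```

The projections put the fingertips at the height of the head's top, about 20 mm behind the TCP, so the pads closed over the knob instead of around it. I'll rise with the jaw at about the head's width and measure where the tips stand relative to the TCP.

```bash
python3 -m jog '[[[0,0,0],[0,0,0],0.4],[[0,0,0],[0,0,0],0.4],[[0,0,-2],[0,0,0],0.4],[[0,0,-5],[0,0,0],0.4],[[0,0,-5],[0,0,0],0.4],[[0,0,-5],[0,0,0],0.4],[[0,0,-5],[0,0,0],0.4]]'; python3 - <<'E'
from h import *
s=snap('side'); o=arm.get_obs(); p=o['position']; a=proj(s,p).astype(int)-[50,45]
im=cv2.resize(s['frame'][a[1]:a[1]+90,a[0]:a[0]+100,::-1],(800,720),interpolation=cv2.INTER_CUBIC)
for w in (-.018,.018):
  for k in (0,.01,.02,.03):
    q=(proj(s,p+[-.011,w,k])-a)*8+4; cv2.drawMarker(im,tuple(int(t) for t in q),(0,255,0) if k!=.02 else (0,0,255),0,14,1)
cv2.imwrite('pics/cal.png',im[60:660])
E
```

```text
t: 18.25
position: [0.4461, 0.2154, 0.0629]
tcp_rot: [179.9, 0.2, -0.0]
force: [-0.4, 0.1, -1.0]
gripper_width: 0.4
grip_force: 0.0
```

View pics/cal.png

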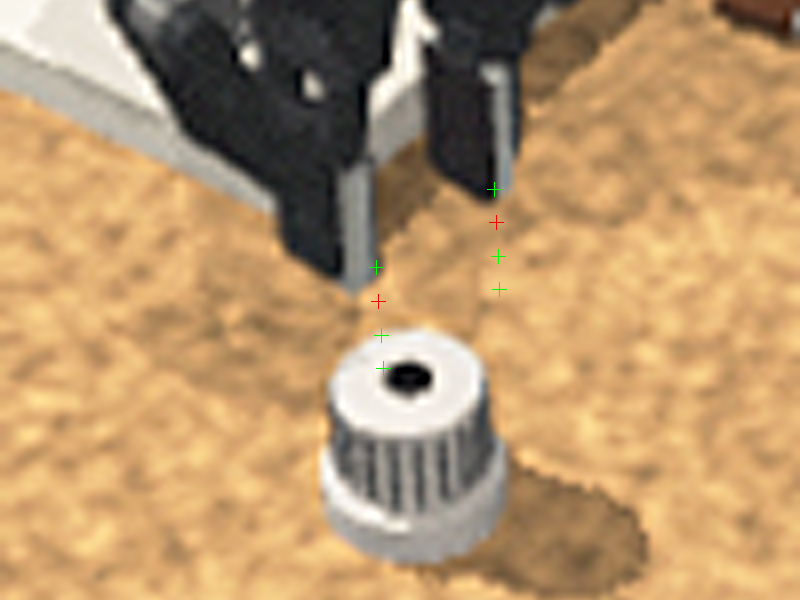

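With the jaw at 0.4, the tips really stand about 25 mm behind the reported TCP, at about (350,285) and (505,195) in the crop. The knob is still upright in place. I'll grasp at TCP z ≈ −0.004, which puts the tips at about 0.02, above the collar.

```bash
python3 -m jog '[[[0.1,0,0],[0,0,0],0.65],[[0.1,0,2],[0,0,0],0.65],[[0.1,0,4.5],[0,0,0],0.65],[[0.1,0,6],[0,0,0],0.65],[[0.1,0,6.8],[0,0,0],0.65],[[0.1,0,6.8],[0,0,0],0.2],[[0.1,0,6.8],[0,0,0],0.2],[[0.1,0,6.8],[0,0,0],0.2],[[0.1,0,6.8],[0,0,0],0.2],[[0.1,0,6.8],[0,0,0],0.2],[[0.1,0,6.8],[0,0,0],0.2]]' 50; python3 d.py 0.6275 -0.1363 0.017 0
```

```text
t: 19.68
position: [0.4485, 0.2158, -0.0031]
tcp_rot: [-180.0, -0.0, -0.0]
force: [0.1, -0.2, 0.1]
gripper_width: 0.405
grip_force: 49.8
t 19.68 pos [ 0.4485  0.2158 -0.0031] rot [-180.   -0.   -0.] jaw 0.405
shift [17.91 35.21 -2.01] turn [-0. -0. -0.]
```

```bash
python3 -m jog '[[[0,0,-3],[0,0,0],0.2],[[0,0,-7],[0,0,0],0.2],[[2,4,-8],[0,0,0],0.2],[[4,9,-8],[0,0,0],0.2],[[7,14,-8],[0,0,0],0.2],[[10,19,-8],[0,0,0],0.2],[[13,24,-8],[0,0,0],0.2],[[15.5,29,-8],[0,0,0],0.2],[[17.5,34,-8],[0,0,0],0.2],[[18,35.1,-7],[0,0,0],0.2],[[18,35.1,-4],[0,0,0],0.2],[[18,35.1,-2],[0,0,0],0.2],[[18,35.1,-1],[0,0,0],0.2],[[18,35.1,-0.6],[0,0,0],0.2],[[18,35.1,-0.6],[0,0,0],0.2],[[18,35.1,-0.6],[0,0,0],0.2]]'; python3 d.py 0.6275 -0.1363 0 0
```

```text
t: 21.68
position: [0.6291, -0.1354, 0.0038]
tcp_rot: [180.0, -0.1, 0.0]
force: [0.2, -0.1, -0.6]
gripper_width: 0.403
grip_force: 50.3
t 21.68 pos [ 0.6291 -0.1354  0.0038] rot [ 1.8e+02 -1.0e-01  0.0e+00] jaw 0.403
shift [-0.16  0.09  0.38] turn [ 0.001 -0.002  0.   ]
```

```bash
python3 -m jog '[[[0,0,0.2],[0,0,0],0.2],[[0,0,0.35],[0,0,0],0.2],[[0,0,0.35],[0,0,0],0.2],[[0,0,0.35],[0,0,0],0.48],[[0,0,0.35],[0,0,0],0.55],[[0,0,0.35],[0,0,0],0.65],[[0,0,0.35],[0,0,0],0.7],[[0,0,0.35],[0,0,0],0.7],[[0,0,-2],[0,0,0],0.7],[[0,0,-5],[0,0,0],0.7],[[0,0,-9],[0,0,0],0.7],[[0,0,-9],[0,0,0],0.6],[[0,0,-9],[0,0,0],0.6]]'; python3 d.py 0.4533 0.0071 0.06 16.2
```

```text
t: 23.3
position: [0.6278, -0.1352, 0.092]
tcp_rot: [-180.0, 0.0, -0.0]
force: [-0.1, 0.3, -1.8]
gripper_width: 0.601
grip_force: 0.0
t 23.3 pos [ 0.6278 -0.1352  0.092 ] rot [-180.    0.   -0.] jaw 0.601
shift [-17.45 -14.22   3.22] turn [-0.     0.001 -0.283]
```

The knob is released in the dish. Next is brush A, lying at 16°, with the jaw part open.

```bash
python3 -m jog '[[[-5,-4,0],[0,0,-0.1],0.4],[[-10,-8,0],[0,0,-0.2],0.4],[[-15,-12,1],[0,0,-0.283],0.4],[[-17.45,-14.2,3.2],[0,0,-0.283],0.35],[[-17.45,-14.2,6],[0,0,-0.283],0.35],[[-17.45,-14.2,8.5],[0,0,-0.283],0.35],[[-17.45,-14.2,9.7],[0,0,-0.283],0.35],[[-17.45,-14.2,10.2],[0,0,-0.283],0.35],[[-17.45,-14.2,10.2],[0,0,-0.283],0.35],[[-17.45,-14.2,10.2],[0,0,-0.283],0.35],[[-17.45,-14.2,10.2],[0,0,-0.283],0.35]]'; python3 d.py 0.4533 0.0071 -0.018 16.2; python3 - <<'E'
from h import *
s=snap('side'); o=arm.get_obs(); p=o['position']; a=proj(s,p).astype(int)-[50,60]
im=cv2.resize(s['frame'][a[1]:a[1]+90,a[0]:a[0]+100,::-1],(660,600),interpolation=cv2.INTER_CUBIC)
t=snap('top'); b=proj(t,[.627,-.136,.03]).astype(int)-30
im2=cv2.resize(t['frame'][b[1]:b[1]+60,b[0]:b[0]+60,::-1],(140,140),interpolation=cv2.INTER_CUBIC)
im[460:,520:]=im2
cv2.imwrite('pics/br.png',im)
E
```

```text
t: 24.68
position: [0.4545, 0.0066, -0.0086]
tcp_rot: [180.0, -0.1, 16.2]
force: [0.2, 0.9, -0.3]
gripper_width: 0.35
grip_force: 0.0
t 24.68 pos [ 0.4545  0.0066 -0.0086] rot [ 1.80e+02 -1.00e-01  1.62e+01] jaw 0.35
shift [-0.1  -0.08  0.94] turn [ 0.001 -0.001 -0.   ]
```

View pics/br.png

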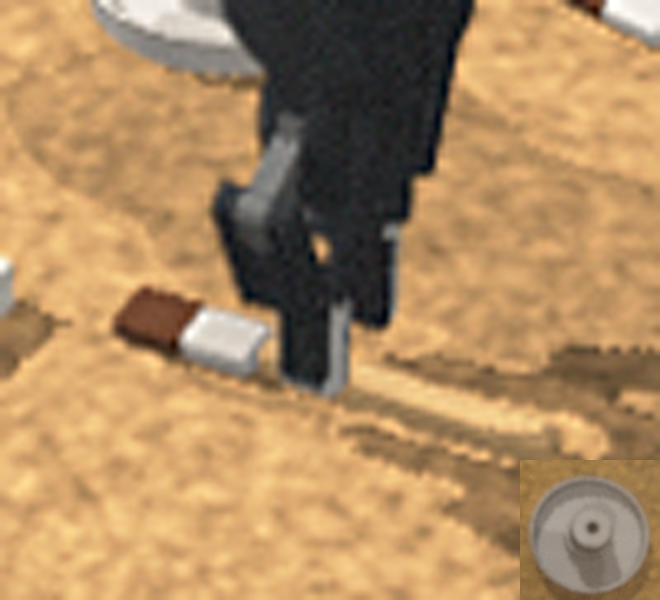

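The knob stands upright near the dish centre (inset). The fingers straddle brush A's handle with the tips at about (320,385), still a little above the desk. I'll go down a bit more and close.

```bash
python3 -m jog '[[[0,0,0.3],[0,0,0],0.35],[[0,0,0.6],[0,0,0],0.35],[[0,0,0.8],[0,0,0],0.35],[[0,0,0.8],[0,0,0],0.35]]'; python3 -m jog '[[[0,0,0],[0,0,0],0.05],[[0,0,0],[0,0,0],0.05],[[0,0,0],[0,0,0],0.05],[[0,0,0],[0,0,0],0.05],[[0,0,0],[0,0,0],0.05]]' 30;  python3 d.py 0.6488 0.1233 0.06 9.1
```

```text
t: 25.28
position: [0.4534, 0.0068, -0.0177]
tcp_rot: [-180.0, 0.0, 16.2]
force: [0.1, -0.3, 0.0]
gripper_width: 0.349
grip_force: 0.0
t: 25.9
position: [0.4539, 0.0067, -0.0173]
tcp_rot: [180.0, -0.0, 16.2]
force: [-0.7, 0.2, 0.9]
gripper_width: 0.125
grip_force: 31.5
t 25.9 pos [ 0.4539  0.0067 -0.0173] rot [180.   -0.   16.2] jaw 0.125
shift [21.97 -5.75 -7.72] turn [ 0.    -0.     0.124]
```

```bash
python3 -m jog '[[[0,0,-2],[0,0,0],0.05],[[0,0,-5],[0,0,0],0.05],[[4,-1.5,-6],[0,0,0],0.05],[[9,-3,-6],[0,0,0.06],0.05],[[14,-5,-6],[0,0,0.124],0.05],[[19,-7,-6],[0,0,0.124],0.05],[[22.3,-7.9,-5.5],[0,0,0.124],0.05],[[22.3,-7.9,-3],[0,0,0.124],0.05],[[22.3,-7.9,-1.5],[0,0,0.124],0.05],[[22.3,-7.9,-0.9],[0,0,0.124],0.05],[[22.3,-7.9,-0.6],[0,0,0.124],0.05],[[22.3,-7.9,-0.5],[0,0,0.124],0.05],[[22.3,-7.9,-0.4],[0,0,0.124],0.05],[[22.3,-7.9,-0.4],[0,0,0.124],0.05]]'; python3 d.py 0.6453 0.145 -0.0135 9.1
```

```text
t: 27.65
position: [0.6462, 0.1448, -0.0129]
tcp_rot: [180.0, -0.0, 9.1]
force: [-0.0, -0.1, 0.4]
gripper_width: 0.125
grip_force: 31.4
t 27.65 pos [ 0.6462  0.1448 -0.0129] rot [180.   -0.    9.1] jaw 0.125
shift [-0.08 -0.03  0.06] turn [ 0.    -0.001 -0.   ]
```

```bash
python3 -m jog '[[[0,0,0.05],[0,0,0],0.05],[[0,0,0.05],[0,0,0],0.2],[[0,0,0.05],[0,0,0],0.3],[[0,0,0.05],[0,0,0],0.35],[[0,0,0.05],[0,0,0],0.35],[[0,0,-1.5],[0,0,0],0.35],[[0,0,-5],[0,0,0],0.35],[[0,0,-8],[0,0,0],0.35],[[0,0,-8],[0,0,0],0.35],[[0,0,-8],[0,0,0],0.35]]'; python3 d.py 0.4668 -0.2204 -0.018 -1.4
```

```text
t: 28.9
position: [0.6456, 0.1448, 0.0665]
tcp_rot: [-180.0, 0.0, 9.1]
force: [0.7, -0.1, -1.4]
gripper_width: 0.344
grip_force: 0.0
t 28.9 pos [0.6456 0.1448 0.0665] rot [-180.     0.     9.1] jaw 0.344
shift [-23.42  33.24   8.46] turn [0.    0.    0.183]
```

```bash
python3 -m jog '[[[-23.4,33.25,0],[0,0,0.183],0.35],[[-23.4,33.25,0],[0,0,0.183],0.35],[[-23.4,33.25,0],[0,0,0.183],0.35],[[-23.4,33.25,0],[0,0,0.183],0.35],[[-23.4,33.25,0],[0,0,0.183],0.35],[[-23.4,33.25,0],[0,0,0.183],0.35],[[-23.4,33.25,0],[0,0,0.183],0.35],[[-23.4,33.25,0],[0,0,0.183],0.35],[[-23.4,33.25,2.5],[0,0,0.183],0.35],[[-23.4,33.25,5],[0,0,0.183],0.35],[[-23.4,33.25,7],[0,0,0.183],0.35],[[-23.4,33.25,7.8],[0,0,0.183],0.35],[[-23.4,33.25,8.4],[0,0,0.183],0.35],[[-23.4,33.25,8.4],[0,0,0.183],0.35]]'; python3 -m jog '[[[0,0,0],[0,0,0],0.05],[[0,0,0],[0,0,0],0.05],[[0,0,0],[0,0,0],0.05],[[0,0,0],[0,0,0],0.05],[[0,0,0],[0,0,0],0.05]]' 30;  python3 d.py 0.6523 0.1016 -0.0135 9.1
```

```text
t: 30.65
position: [0.4676, -0.2202, -0.0174]
tcp_rot: [-180.0, 0.0, -1.4]
force: [0.0, 0.6, -0.3]
gripper_width: 0.35
grip_force: 0.0
t: 31.28
position: [0.468, -0.2209, -0.0165]
tcp_rot: [180.0, -0.1, -1.4]
force: [-0.2, 0.9, 5.9]
gripper_width: 0.126
grip_force: 31.8
t 31.27 pos [ 0.468  -0.2209 -0.0165] rot [ 1.8e+02 -1.0e-01 -1.4e+00] jaw 0.126
shift [ 17.64 -32.69  -0.3 ] turn [ 0.001 -0.001 -0.183]
```

```bash
python3 -m jog '[[[0,0,-2],[0,0,0],0.05],[[0,0,-5],[0,0,0],0.05],[[0,-2,-8],[0,0,0],0.05],[[3,-7,-8],[0,0,-0.06],0.05],[[6,-12,-8],[0,0,-0.12],0.05],[[9,-17,-8],[0,0,-0.183],0.05],[[12,-22,-8],[0,0,-0.183],0.05],[[15,-27,-8],[0,0,-0.183],0.05],[[17,-31.5,-8],[0,0,-0.183],0.05],[[17.65,-32.7,-7],[0,0,-0.183],0.05],[[17.65,-32.7,-4],[0,0,-0.183],0.05],[[17.65,-32.7,-2],[0,0,-0.183],0.05],[[17.65,-32.7,-1],[0,0,-0.183],0.05],[[17.65,-32.7,-0.6],[0,0,-0.183],0.05],[[17.65,-32.7,-0.4],[0,0,-0.183],0.05],[[17.65,-32.7,-0.35],[0,0,-0.183],0.05],[[17.65,-32.7,-0.35],[0,0,-0.183],0.05]]'; python3 d.py 0.6523 0.1016 -0.0135 9.1
```

```text
t: 33.4
position: [0.6525, 0.1019, -0.0125]
tcp_rot: [180.0, -0.1, 9.1]
force: [-2.1, -1.6, 4.0]
gripper_width: 0.125
grip_force: 31.7
t 33.4 pos [ 0.6525  0.1019 -0.0125] rot [ 1.8e+02 -1.0e-01  9.1e+00] jaw 0.125
shift [-0.03  0.03  0.1 ] turn [ 0.001 -0.002  0.   ]
```

```bash
python3 -m jog '[[[0,0,0],[0,0,0],0.2],[[0,0,0],[0,0,0],0.28],[[0,0,0],[0,0,0],0.3],[[0,0,0],[0,0,0],0.3],[[0,0,-1.5],[0,0,0],0.3],[[0,0,-5],[0,0,0],0.3],[[0,0,-10],[0,0,0],0.3],[[0,0,-16],[0,0,0],0.3],[[-5,8,-20],[0,0,0],0.5],[[-10,16,-20],[0,0,0],0.5],[[-20,28,-20],[0,0,0],0.5],[[-25,33,-20],[0,0,0],0.5],[[-25,33,-20],[0,0,0],0.5],[[-25,33,-20],[0,0,0],0.5],[[-25,33,-20],[0,0,0],0.5],[[-25,33,-20],[0,0,0],0.5],[[-25,33,-20],[0,0,0],0.5]]'; python3 - <<'E'
from h import *
s=snap('top'); t=snap('side')
a=s['frame'][130:310,80:400,::-1]; b=t['frame'][170:410,130:430,::-1]
im=np.zeros((600,800,3),np.uint8); im[:300,:533]=cv2.resize(a,(533,300),interpolation=cv2.INTER_CUBIC); im[300:,:375]=cv2.resize(b,(375,300))
c=s['frame'][140:255,215:305,::-1]; im[300:,380:615]=cv2.resize(c,(235,300),interpolation=cv2.INTER_CUBIC)
cv2.imwrite('pics/end.png',im)
E
```

```text
t: 35.52
position: [0.4573, -0.263, 0.1869]
tcp_rot: [180.0, -0.1, 9.1]
force: [0.5, 0.7, 0.1]
gripper_width: 0.498
grip_force: 0.0
```

View pics/end.png

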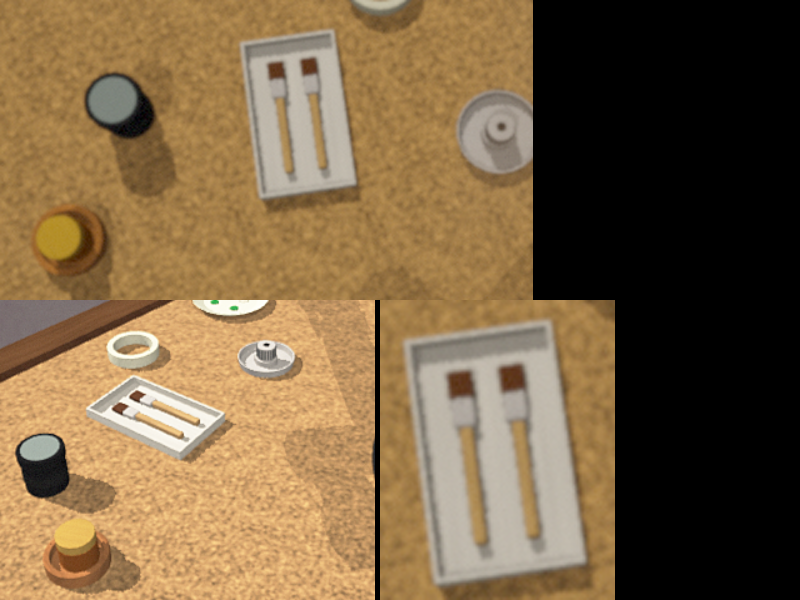

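Both brushes lie flat and parallel in the tray. The knob stands in the dish, and the lens is where it was. The pot_l lid is at (116.6,272.3), against about (116,272.5) expected when fully seated. I'm handing the job in.

```bash
python3 -c "
from cell import order
print(order.sign_off())"
```

```text
the job is handed in; nothing more can be done
None
```

The job is handed in at about 36 s of arm time: both pots are in their wells, the knob is upright in the dish, both brushes are flat in the tray, the lens is where it was and the gripper has let go of everything; the first grasp at the knob missed and was redone.

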